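# Hold the dust box gate open

## Task

First slide the lidded pot along the bench, without lifting it, from the red ring to wholly inside the green ring and let go of it, so that the dust box gate can swing. Then squeeze the blue catch fully shut, after it the orange catch, take the gate by its black knob and swing it towards you past its detent until it stands open at about a right angle, and finish while holding it there by the knob: it closes itself when let go. Leave the cast, jar, bowl and spatula where they are.

Things in the scene. Friction and masses are not known exactly. Their poses are not given: they have to be found in the camera images.
- hood: The dust box: white bench box, open on top behind the deck, 280 mm wide, 200 mm deep, 130 mm high, with an aluminium deck (70 mm deep, top at 130 mm) along its front top edge carrying the two catches. Fixed, but its place and yaw (up to about 9 degrees) vary. Origin: middle of its front lower edge, on the bench; its x axis points into the box (away from the robot), y to the left along the front, z up.
- gate_hinge (a point): The gate's vertical hinge line at bench height, in the box's front plane, 120 mm to the left (hood +y) of the hood's origin. The shut gate reaches 216 mm from it towards hood -y, from 28 to 100 mm high. A ball detent between about 0.45 and 0.75 rad takes an extra pull of a few N at the knob; its brass seat, 24 mm wide and 21 mm high, stands on the bench 70 mm from the hinge line.
- gate (a joint): Opening angle of the clear gate, rad: 0 shut, growing as it swings towards the robot about the hinge (clockwise seen from above), stop at 1.6. Blocked below about 0.05 until both catches are squeezed. A spring pulls it shut with 0.5 N at the knob when shut and 2 N when wide; let go from wide open, it swings back shut; the detent (about 0.6) does not hold it wide.
- gate_knob: Upright round black knob on the gate, 20 mm diameter, 50 mm tall, pinched from above. Origin: its axis at its foot, 100 mm above the bench; it reaches 150 mm. With the gate shut the axis lies 55 mm in front of (hood -x) and 170 mm right of (hood -y) the hinge line; it turns with the gate. A bracket 16 mm wide runs back from its foot, no higher than the foot. Axes: the hood's when shut.
- blue_catch_base: Foot of the blue squeeze catch, on the deck; it may swap places with the orange one, 130 mm away. Origin: centre of the foot, 130 mm above the bench; axes as the hood's. Two upright blue jaws stand on it side by side along y: each 22 mm (x) by 6 mm (y), from 6 to 50 mm above the origin, outer faces 40 mm apart open, 22 mm squeezed.
- blue_catch (a joint): Travel of each jaw of the blue catch in m: 0 open, 0.009 fully squeezed; the jaws are geared to close equally. Stiff (about 6 N), no spring: it stays where it is left. The gate is free of it from about 0.007. From the left (+y) jaw a bolt runs forward to the gate, up to 11 mm above the foot's origin; a block 18 mm high stands 16 mm behind the centre.
- orange_catch_base: Foot of the orange squeeze catch, shaped exactly as the blue one.
- orange_catch (a joint): Travel of each jaw of the orange catch in m, as for the blue one.
- pot: Low lidded steel pot, 100 mm diameter (rim 104 mm), about 0.4 kg, loose. Origin: centre of its underside. The lid (fixed on) tops out at 40 mm; a round black knob, 20 mm diameter, stands on its centre from 40 to 74 mm high. Starts in the red ring, in the way of the gate.
- red_spot: Red ring printed on the bench, inner diameter 134 mm, flat, in the gate's way. Origin: its centre.
- green_spot: Green ring printed on the bench, inner diameter 134 mm, outer 154 mm, flat, to the right of the gate's swing. Origin: its centre.
- cast: Bystander: white plaster dental cast, 45 x 55 x 29 mm, inside the dust box. Origin: centre of its underside.
- jar: Bystander: amber jar, 56 mm diameter, 70 mm high. Origin: centre of its underside.
- bowl: Bystander: green mixing bowl, 90 mm rim diameter, 45 mm high. Origin: centre of its underside.
- spatula: Bystander: spatula, 190 mm long, lying on the bench to the left. Origin: centre of its underside.
Not all that is in view belongs to the job. There is more than one size of the pot; the one meant has the size given above.

How it is judged:
By the outcome, as a careful person would: the job done as asked, in the order asked, and still so for the second after the job is handed in, while the arm keeps its last pose, push and grip.
It also fails if it takes over 64 s, if anything falls off the work surface, if the arm or the gripper's body presses on something with over 40 N, if the wrist force passes 120 N, or if a joint passes its speed limit or range.

## Robot

A 6-joint arm with a two-finger parallel gripper is mounted at the origin on the work surface. World frame = base frame: x ahead of the robot, y to its left, z up, the work surface at z = 0. Lengths are in mm, angles in rad, forces in N, time in s.
With the tool pointing down it reaches from about 300 to 875 mm from the base axis. Payload 6.4 kg.
Tool frame: the origin (TCP) lies midway between the tips of the shut fingers; the grasp point (between the pads) lies 19 mm behind it (env.grip_point_offset is the distance from the TCP to the grasp point, in mm); z points along the fingers, y is the line along which they close (so a half turn about z gives the same grasp; the last joint's range is limited). The gripper opens to 85 mm and grips with 20 to 120 N. Pads are 22 mm wide; open, the fingers measure 114 mm over their backs; the gripper's body (76 mm by 85 mm) begins 54 mm behind the grasp point. The pads swing forward as they close: fully open they stand 13 mm farther back than shut.
Start: joints at [0.99, 0.181, 1.607, -0, 1.354, -0.206], TCP at [210.489, 535.103, 231.288] pointing down, gripper open.
Joint ranges: [-2.99, 2.99], [-0.89, 2.07], [0.3, 2.58], [-1.14, 4.28], [0, 2.63], [-3.12, 3.12]. Speed limits (rad/s): [2.57, 2.57, 3.01, 3.14, 3.14, 3.14].

## Interface

Orientations are given as a unit quaternion [x, y, z, w].
In Python, from cell import env, camera gives the robot as it stands. The module is installed in compiled form; this text tells all that it offers.
- The arm moves only by the tool play_rows, never from a script. Its argument "motion" is a list of rows, each a list of 3 entries, a list of its own where there are three numbers: the shift along the tool's x, y, z in mm, then the turn about the tool's z in rad, then the opening, from 0 (shut) to 1 (fully open). A call has exactly 5 rows; each row is the pose to reach, as a shift and turn from the pose commanded when the call began, along the tool's axes at that moment; what a row does not reach only later rows make up. A row lasts 1/12 s, in which the tool goes at most 41.7 mm and 7.16 degrees, less where a joint would pass 70% of its speed; a pose out of reach is approached as far as the arm can. A call with a gripper value outside its range is refused whole. The fingers move at their own pace and stop on an object; "force" is the grip in N (left out, the last holds). Time passes only in rows, so rows that repeat a pose let the fingers close, or fill a call up. It gives the time, the measured TCP pose, the force, the opening and the grip force at its end, in the units of the state.
- env.read_state(): the state, without advancing time (a new reading comes with each control period).
- camera(name): name is "scene" or "top" or "wrist"; returns a dict with "color" (384x512x3 uint8, red, green, blue), "range_z" (384x512 float32, mm along the optical axis (not along the pixel's ray), 0 where there is no reading), "fx", "fy", "cx", "cy" (pixels), "rvec" (rotation vector, rad) and "tvec" (3), from world to camera coordinates, as OpenCV has them. Camera axes: x right, y down, z forward; pixel columns grow to the right and rows downward; lengths in mm; the calibration is good to about 2 mm. A picture is of the moment at which its call begins.
- env.sign_off(): hands the job in; it is judged then, once.
The state is a dict: "time_s": time; "joints": joint angles; "qd": joint speeds; "effort": joint torques, N m; "position": TCP position; "ee_rot": TCP orientation; "ft_force": force on the tool from outside, world axes, zero at the start; "wrist_torque": the same for the moment, N m; "width": finger opening in mm; "gripper_force": force on a finger pad.
Only numpy, scipy, OpenCV 4.12 (cv2) and the standard library are available. Lean on these libraries where they do the work, as an engineer would, in place of code of your own. Each camera call takes 0.05 s, during which the arm holds its last target. There are 200 camera calls.

## Working session

There is one attempt and no reset: what is moved stays moved. The work goes in short steps, Python scripts to look and compute and a tool call to move; the robot and the scene stay as the last step left them, time stands still between calls to the robot, and variables do not carry over. Pictures are saved under pics/ and viewed, at most 10 in all, crops included, and the job is handed in when it is done.

Besides the shell and the picture viewer there is one more tool, called after ">>>" as name(argument=value, ...) on one line, values as JSON. play_rows: Moves the arm, as the interface text tells. Its arguments: {"type":"object","properties":{"motion":{"type":"array"},"force":{"type":"number"}},"required":["motion"]}

```bash
mkdir -p pics
cat > h.py <<'E'
import numpy as np, cv2
from cell import env, camera
from scipy.spatial.transform import Rotation as R
def cam(n):
    c=camera(n); return c
def world(c,u,v,z=None):
    "pixel->world by depth, or by intersecting height z"
    Rm=cv2.Rodrigues(np.array(c['rvec'],float))[0]; t=np.array(c['tvec'],float).ravel()
    ray=np.array([(u-c['cx'])/c['fx'],(v-c['cy'])/c['fy'],1.])
    o=-Rm.T@t; d=Rm.T@ray
    if z is None: s=float(c['range_z'][int(v),int(u)])
    else: s=(z-o[2])/d[2]
    return o+s*d
def cloud(c):
    Rm=cv2.Rodrigues(np.array(c['rvec'],float))[0]; t=np.array(c['tvec'],float).ravel()
    h,w=c['range_z'].shape; u,v=np.meshgrid(np.arange(w),np.arange(h))
    d=c['range_z'].astype(float)
    P=np.stack([(u-c['cx'])/c['fx']*d,(v-c['cy'])/c['fy']*d,d],-1)
    W=(P-t)@Rm; W[d==0]=np.nan
    return W
def save(n,img,s=1):
    cv2.imwrite('pics/'+n,cv2.resize(img[...,::-1],None,fx=s,fy=s,interpolation=cv2.INTER_CUBIC))
E
python3 - <<'E'
from h import *
import pickle
a=cam('top');b=cam('scene')
pickle.dump((a,b),open('c0.pkl','wb'))
save('top0.png',a['color'],1.5);save('scene0.png',b['color'],1.5)
s=env.read_state();print(s,env.grip_point_offset)
E
```

```text
{'time_s': 0.1, 'joints': array([ 9.89686472e-01,  1.81423685e-01,  1.60790021e+00,  9.41152966e-06,
        1.35382080e+00, -2.06327523e-01]), 'qd': array([-0.00115762, -0.00167518, -0.00261053, -0.00118033,  0.00118046,
       -0.00140643]), 'effort': array([-2.22758831e-04, -4.45880055e+01, -3.52240133e+01, -2.92710602e-04,
        4.09896587e-03,  5.01250156e-06]), 'position': array([210.20842017, 534.6669413 , 230.50223548]), 'ee_rot': array([ 1.86297311e-01,  9.82493109e-01, -7.14884804e-04, -3.01944612e-04]), 'ft_force': array([ 0.15401563,  1.22696532, -0.963788  ]), 'wrist_torque': array([ 0.0031489 , -0.04273914,  0.02613071]), 'gripper_force': 0.0, 'width': 85.43127201645227} 18.700000000000003
```

View pics/top0.png

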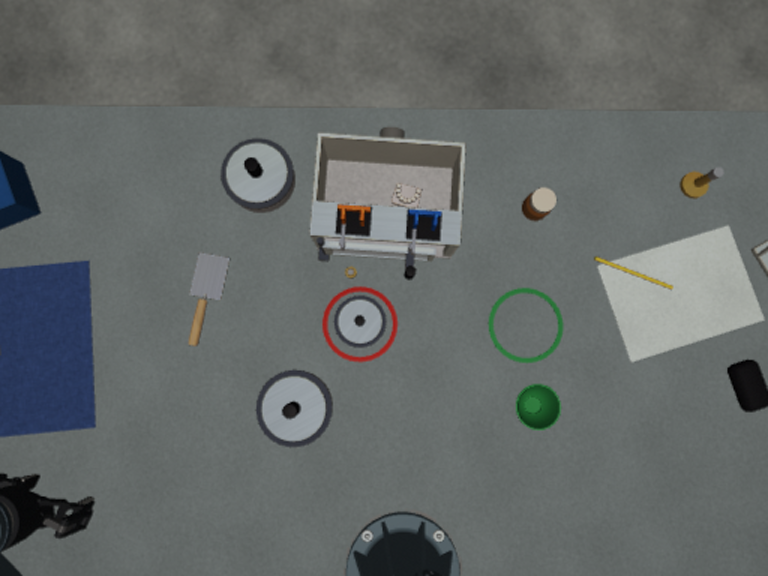

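View pics/scene0.png

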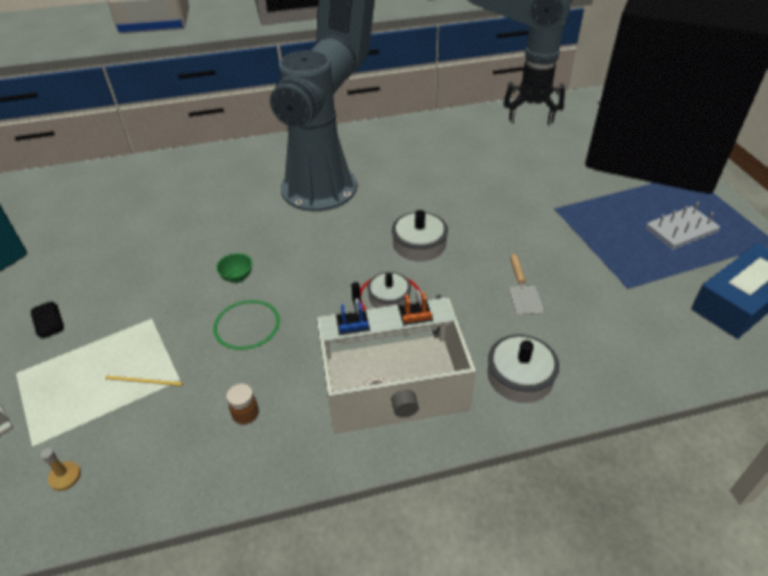

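The top view (1.5x pixels) shows three pots, at (257,174), (294,408) and (360,321). Only the last stands in the red ring, and it looks about 100 mm wide. The green ring is at (526,325), the orange catch at (354,215), the blue catch at (424,220), the gate knob at (410,272) and the bowl at (538,407). Next I'll measure these and confirm the pot in a crop.

Run:
```python
from h import *
import pickle
a,b=pickle.load(open('c0.pkl','rb'))
W=cloud(a); C=a['color']; H=cv2.cvtColor(C,cv2.COLOR_RGB2HSV)
h,s,v=[H[...,i].astype(int) for i in range(3)]
def ell(n,m,z=0):
    cs,_=cv2.findContours(m.astype(np.uint8),cv2.RETR_EXTERNAL,cv2.CHAIN_APPROX_NONE)
    c=max(cs,key=cv2.contourArea); p=np.array([world(a,q[0][0],q[0][1],z)[:2] for q in c])
    e=cv2.fitEllipse(p.astype(np.float32)); print(n,np.round(e[0],1),np.round(e[1],1))
yy,xx=np.mgrid[:384,:512]
box=lambda x0,y0,x1,y1:(xx>x0/1.5)&(xx<x1/1.5)&(yy>y0/1.5)&(yy<y1/1.5)
ell('red',((h<8)|(h>172))&(s>120)&box(310,275,410,375))
ell('green',(h>45)&(h<75)&(s>90)&box(475,280,575,370))
for n,bx in (('pot',(325,285,395,358)),('P2',(250,365,340,450)),('P3',(215,130,300,215))):
    m=box(*bx)&(W[...,2]>20); Z=W[m]
    print(n,'z',np.nanpercentile(Z[:,2],[50,99]),'ext',np.ptp(Z[:,:2],0),'ctr',(Z[:,:2].max(0)+Z[:,:2].min(0))/2)
for n,m in (('orange',(h<18)&(s>150)&box(330,195,378,240)),('blue',(h>100)&(h<130)&(s>130)&box(400,200,450,245))):
    Z=W[m&(W[...,2]>165)]; print(n,len(Z),Z.mean(0),np.ptp(Z,axis=0),(Z.max(0)+Z.min(0))/2)
m=box(385,250,430,290)&(v<60)&(W[...,2]>140); Z=W[m];print('knob',len(Z),Z.mean(0),(Z.max(0)+Z.min(0))/2)
m=box(300,120,480,240)&(abs(W[...,2]-130)<5); Z=W[m][:,:2]
r=cv2.minAreaRect(Z.astype(np.float32)); print('box',r,cv2.boxPoints(r).round(1).tolist(),np.median(W[m][:,2]))
m=box(330,255,375,285)&(W[...,2]>8)&(W[...,2]<40);Z=W[m];print('seat',Z.mean(0) if len(Z) else 0)
m=box(505,375,570,440)&(W[...,2]>15);Z=W[m];print('bowl',(Z.max(0)+Z.min(0))/2)
save('crop1.png',C[100:250,180:400],3.5)
```

```text
red [483.2  86.4] [150.7 151.5]
green [ 481.8 -255.5] [149.9 151.8]
pot z [38.96768451 74.33872963] ext [101.78126701 102.02897224] ctr [486.40688082  84.05754289]
P2 z [ 55.1774154  104.50375592] ext [142.51185871 145.50972144] ctr [317.69114977 209.62832552]
P3 z [ 55.00947397 104.53327869] ext [145.91962036 146.13946946] ctr [785.09422761 294.25675959]
orange 46 [665.27599735  92.96301201 178.17751667] [23.89446261 39.57871895 16.11842787] [667.38854229  95.14974686 174.25670054]
blue 49 [657.92695002 -35.50443451 178.08776483] [21.92184214 40.08510361 14.99458964] [658.16149525 -34.41561195 175.07781994]
knob 43 [570.39105112  -8.34251228 149.21040789] [570.87817273  -8.23070855 146.8593026 ]
box ((727.4103393554688, 30.81713104248047), (280.43280029296875, 203.1932373046875), 86.51722717285156) [[617.5, -103.0], [820.2999877929688, -115.30000305175781], [837.2999877929688, 164.60000610351562], [634.5, 176.89999389648438]] 130.04973176907288
seat [591.13784886  99.99245187  15.99225931]
bowl [ 320.03305408 -263.59104234   31.87507212]
```

View pics/crop1.png

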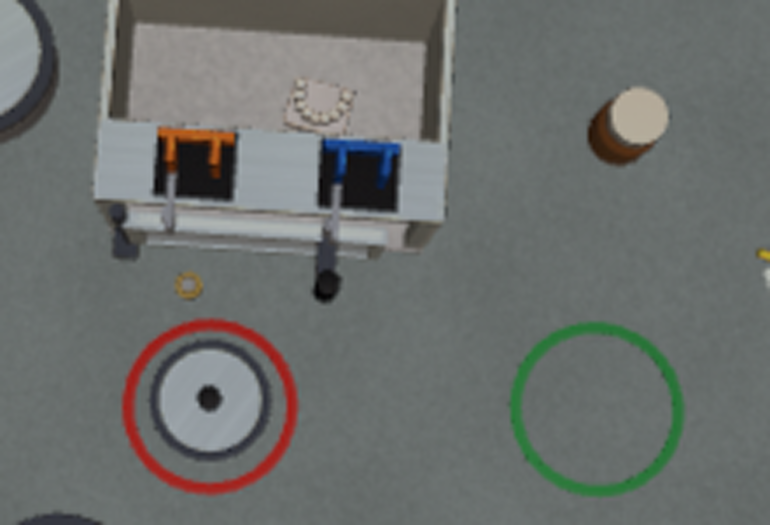

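The pot at (360,321) measures 102 mm across, with its lid at 39 mm and its knob top at 74 mm. That fits the description, while the other two are about 145 mm across. The hood's yaw is about -3.5°, and the shut knob's predicted position agrees with its measured one within 2 mm.

```bash
cat >> h.py <<'E'
def go(x,y,z,ang=None):
    "tool-frame shift and turn to a world TCP target; ang = heading of tool y, deg"
    s=env.read_state(); M=R.from_quat(s['ee_rot']).as_matrix()
    a0=np.degrees(np.arctan2(M[1,1],M[0,1])); d=np.array([x,y,z])-s['position']
    t=0 if ang is None else -np.radians(ang-a0)
    print('shift',(M.T@d).round(1),'turn',round(t,3),'| dist',np.linalg.norm(d).round(1),'pos',s['position'].round(1),'ang',a0.round(1),'t',s['time_s'],'w',round(s['width'],1),'gf',s['gripper_force'],'F',s['ft_force'].round(1),'q6',s['joints'][5].round(2))
E
python3 -c "
from h import *
go(486,84,110,86.5)"
```

```text
shift [-421.7 -318.2  120.8] turn -0.314 | dist 541.9 pos [210.2 534.7 230.5] ang 68.5 t 0.1 w 85.4 gf 0.0 F [ 0.2  1.2 -1. ] q6 -0.21
```

>>> play_rows(motion=[[[-30, -23, 5], -0.06, 1], [[-60, -46, 10], -0.12, 1], [[-90, -68, 15], -0.18, 1], [[-120, -91, 20], -0.25, 1], [[-150, -113, 25], -0.314, 1]])

```text
time_s: 0.52
position: [308.8, 373.4, 205.7]
ee_rot: [0.028, 1.0, -0.0, -0.0]
ft_force: [1.9, 0.8, -0.3]
width: 85.6
gripper_force: 0.0
```

```bash
python3 -c "
from h import *
go(486,84,110,86.5)"
```

```text
shift [-193.3 -278.8   95.7] turn 0.004 | dist 352.5 pos [308.8 373.4 205.7] ang 86.8 t 0.5167 w 85.6 gf 0.0 F [ 1.9  0.8 -0.3] q6 -0.88
```

>>> play_rows(motion=[[[-22, -32, 6], 0, 1], [[-44, -64, 12], 0, 1], [[-66, -96, 18], 0, 1], [[-88, -128, 24], 0, 1], [[-110, -159, 30], 0, 1]])

```text
time_s: 0.93
position: [409.2, 207.8, 175.9]
ee_rot: [0.03, 1.0, -0.0, -0.0]
ft_force: [2.2, 0.6, -0.8]
width: 85.5
gripper_force: 0.0
```

>>> play_rows(motion=[[[-21, -30, 16], 0, 1], [[-42, -60, 32], 0, 1], [[-63, -90, 48], 0, 1], [[-83, -119, 60], 0, 1], [[-83, -119, 60], 0, 1]])

```text
time_s: 1.35
position: [485.8, 81.0, 114.0]
ee_rot: [0.033, 0.999, -0.001, -0.001]
ft_force: [-0.6, -1.1, 0.3]
width: 85.3
gripper_force: 0.0
```

Run:
```python
from h import *
c=cam('wrist');save('w1.png',c['color'],1.2)
W=cloud(c);m=(W[...,2]>66)&(W[...,2]<80)&(np.hypot(W[...,0]-486,W[...,1]-84)<30)
Z=W[m];print(len(Z),Z.mean(0) if len(Z) else 0)
go(486,84,46,86.5)
```

```text
759 [484.72359047  86.00560534  74.38781791]
shift [-1.5  0.9 68.7] turn -0.005 | dist 68.8 pos [484.6  83.2 114.7] ang 86.2 t 1.4 w 85.4 gf 0.0 F [-0.3  0.6  1.2] q6 -1.58
```

View pics/w1.png

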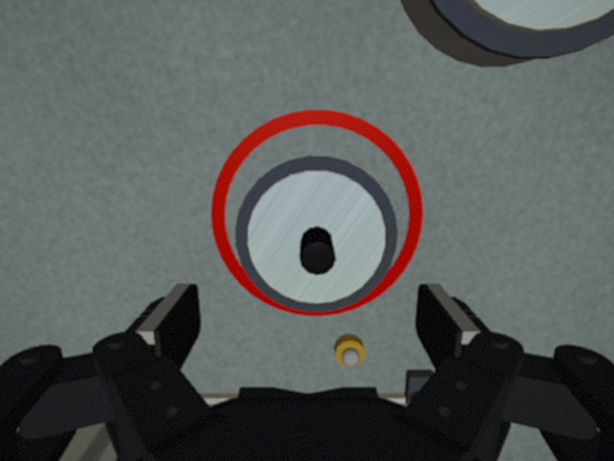

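The wrist view shows the pot's knob at about (317,255), centred between the fingers. I'll go down on it.

>>> play_rows(motion=[[[-1, 2, 20], 0, 1], [[-1, 3, 40], 0, 1], [[-1, 3, 60], 0, 1], [[-1, 3, 67], 0, 1], [[-1, 3, 67], 0, 0.6]])

```text
time_s: 1.82
position: [483.5, 89.6, 47.7]
ee_rot: [0.03, 1.0, 0.0, -0.002]
ft_force: [0.0, -0.6, -0.4]
width: 75.3
gripper_force: 0.0
```

>>> play_rows(motion=[[[0, 0, 0], 0, 0], [[0, 0, 0], 0, 0], [[0, 0, 0], 0, 0], [[0, 0, 0], 0, 0], [[0, 0, 0], 0, 0]], force=50)

```text
time_s: 2.23
position: [486.6, 88.5, 50.6]
ee_rot: [0.03, 1.0, -0.0, 0.001]
ft_force: [-1.3, -2.3, 4.8]
width: 17.7
gripper_force: 48.6
```

```bash
python3 -c "
from h import *
go(482,-255.5,46)"
```

```text
shift [ -16.2 -343.6    4.9] turn 0 | dist 344.0 pos [486.6  88.5  50.6] ang 86.5 t 2.2333 w 17.7 gf 48.64431023597717 F [-1.3 -2.3  4.8] q6 -1.57
```

>>> play_rows(motion=[[[-1, -15, 0], 0, 0], [[-2, -38, 0], 0, 0], [[-3, -61, 0], 0, 0], [[-4, -84, 0], 0, 0], [[-5, -107, 0], 0, 0]])

```text
time_s: 2.65
position: [485.2, -18.0, 50.7]
ee_rot: [0.03, 1.0, 0.001, 0.001]
ft_force: [0.4, 4.8, 2.0]
width: 18.4
gripper_force: 49.7
```

>>> play_rows(motion=[[[-1, -23, 0], 0, 0], [[-2, -46, 0], 0, 0], [[-3, -69, 0], 0, 0], [[-4, -92, 0], 0, 0], [[-5, -115, 0], 0, 0]])

```text
time_s: 3.07
position: [483.0, -133.0, 50.7]
ee_rot: [0.031, 1.0, 0.001, 0.001]
ft_force: [-0.4, 12.5, 10.2]
width: 18.3
gripper_force: 50.5
```

```bash
python3 -c "
from h import *
go(482,-255.5,48)"
```

```text
shift [  -6.5 -122.3    2.4] turn 0 | dist 122.5 pos [ 483.  -133.    50.7] ang 86.5 t 3.0667 w 18.3 gf 50.53571105003357 F [-0.4 12.5 10.2] q6 -2.02
```

>>> play_rows(motion=[[[-2, -25, 0], 0, 0], [[-3, -50, 0], 0, 0], [[-4, -75, 0], 0, 0], [[-5, -100, 0], 0, 0], [[-6, -122, 0], 0, 0]])

```text
time_s: 3.48
position: [481.4, -255.4, 50.7]
ee_rot: [0.031, 1.0, 0.001, 0.001]
ft_force: [2.0, 13.2, 17.2]
width: 18.2
gripper_force: 51.6
```

>>> play_rows(motion=[[[0, 0, 0], 0, 0], [[0, 0, 0], 0, 0], [[0, 0, 0], 0, 0.6], [[0, 0, 0], 0, 0.6], [[0, 0, 0], 0, 0.6]])

```text
time_s: 3.9
position: [480.4, -254.4, 49.0]
ee_rot: [0.03, 1.0, 0.0, -0.0]
ft_force: [0.8, -0.3, 0.8]
width: 51.2
gripper_force: 0.0
```

>>> play_rows(motion=[[[0, 0, 0], 0, 0.7], [[0, 0, -25], 0, 0.8], [[0, 0, -65], 0, 0.8], [[0, 0, -105], 0, 1], [[0, 0, -145], 0, 1]])

```text
time_s: 4.32
position: [480.1, -254.4, 195.3]
ee_rot: [0.03, 1.0, 0.001, -0.001]
ft_force: [1.4, -0.8, -0.3]
width: 85.1
gripper_force: 0.0
```

Run:
```python
from h import *
c=cam('top');W=cloud(c)
m=(np.abs(W[...,2]-39)<5)&(np.hypot(W[...,0]-482,W[...,1]+255)<80);Z=W[m][:,:2]
print('lid',len(Z),(Z.max(0)+Z.min(0))/2,np.ptp(Z,axis=0))
save('top1.png',c['color'][120:290,180:400],3)
go(661,-35,215,86.5)
```

```text
lid 560 [ 481.3287977  -258.75895841] [101.85619639  99.61321272]
shift [-163.4  232.6  -10.3] turn 0.001 | dist 284.4 pos [ 484.1 -257.5  204.8] ang 86.6 t 4.3667 w 85.4 gf 0.0 F [ 4.5 -1.6  7.1] q6 -2.22
```

View pics/top1.png

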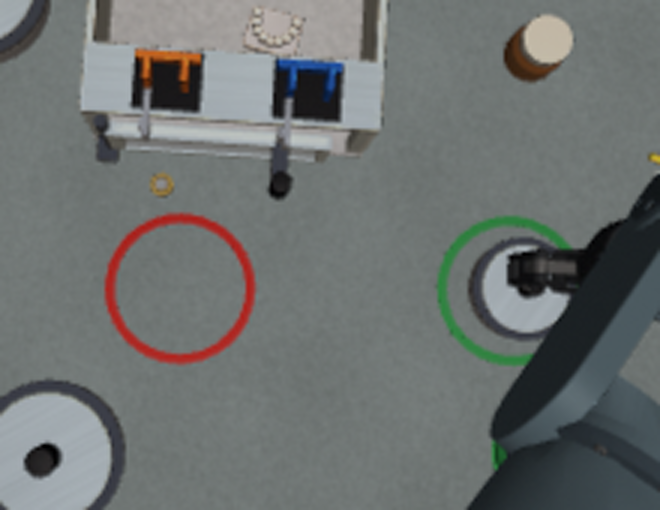

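The pot stands in the green ring, with its lid centre about 3 mm from the ring's. The arm hides part of it, so I'll recheck later. Now to above the blue catch.

>>> play_rows(motion=[[[-20, 29, -10], 0, 1], [[-43, 62, -20], 0, 1], [[-66, 95, -30], 0, 1], [[-89, 128, -36], 0, 1], [[-112, 161, -36], 0, 1]])

```text
time_s: 4.78
position: [603.9, -99.8, 231.9]
ee_rot: [0.03, 1.0, -0.0, 0.001]
ft_force: [0.4, -1.1, 0.7]
width: 85.4
gripper_force: 0.0
```

>>> play_rows(motion=[[[-16, 24, 0], 0, 1], [[-32, 48, 0], 0, 1], [[-45, 68, 0], 0, 1], [[-45, 68, 0], 0, 1], [[-45, 68, 0], 0, 1]])

```text
time_s: 5.2
position: [651.3, -34.8, 229.3]
ee_rot: [0.029, 1.0, 0.0, -0.001]
ft_force: [-0.3, 0.2, -0.2]
width: 85.3
gripper_force: 0.0
```

Run:
```python
from h import *
go(657,-35,153,86.5)
c=cam('wrist');W=cloud(c);H=cv2.cvtColor(c['color'],cv2.COLOR_RGB2HSV).astype(int)
m=(H[...,0]>100)&(H[...,0]<130)&(H[...,1]>110)&(W[...,2]>165)&(W[...,2]<190);Z=W[m]
print(len(Z),Z.mean(0),Z.min(0),Z.max(0))
t=Z[Z[:,2]>177];l=t[t[:,1]>-35];r=t[t[:,1]<-35];print(l.mean(0),r.mean(0),np.ptp(l,axis=0))
t=cam('top');W=cloud(t)
m=(np.abs(W[...,2]-39)<5)&(np.hypot(W[...,0]-482,W[...,1]+255)<80);Z=W[m][:,:2]
print('lid',len(Z),(Z.max(0)+Z.min(0))/2,np.ptp(Z,axis=0))
save('w2.png',np.hstack([c['color'],t['color'][100:260,180:400][:, :].repeat(2,0).repeat(2,1)[:320][:, :] if 0 else cv2.resize(t['color'][120:270,200:400],(512,384))]),0.78)
```

```text
shift [-5.8  0.1 76.3] turn 0.003 | dist 76.6 pos [651.3 -34.8 229.3] ang 86.7 t 5.2 w 85.3 gf 0.0 F [-0.3  0.2 -0.2] q6 -1.75
709 [657.58387495 -33.26466121 178.977957  ] [647.20289166 -53.98711683 165.00582324] [671.08217534 -13.40443862 183.19947685]
[659.8109323  -16.75567553 180.84667261] [657.58977025 -50.44544281 180.86159939] [21.66379639  6.75900281  6.04654162]
lid 829 [ 481.3832468 -259.099062 ] [101.97293971 100.93111808]
```

View pics/w2.png

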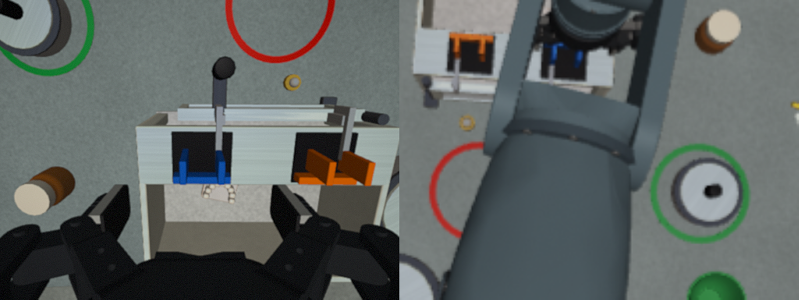

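On the right the pot sits wholly inside the green ring, lid at (708,190). On the left the wrist view shows the blue jaws at (182–220,165), which I measure centred at (658.5,-34). I'll go down to TCP height 153.

>>> play_rows(motion=[[[-7, 1, 15], 0, 1], [[-7, 1, 35], 0, 1], [[-7, 1, 55], 0, 1], [[-7, 1, 70], 0, 1], [[-7, 1, 76], 0, 1]])

```text
time_s: 5.72
position: [656.2, -37.0, 151.3]
ee_rot: [0.031, 1.0, 0.0, -0.002]
ft_force: [0.2, 0.6, -0.3]
width: 85.4
gripper_force: 0.0
```

>>> play_rows(motion=[[[0, 0, 0], 0, 0.5], [[0, 0, 0], 0, 0.4], [[0, 0, 0], 0, 0.3], [[0, 0, 0], 0, 0.2], [[0, 0, 0], 0, 0.1]], force=45)

```text
time_s: 6.13
position: [659.6, -34.6, 156.6]
ee_rot: [0.03, 1.0, 0.001, 0.002]
ft_force: [0.0, 7.2, 5.6]
width: 25.4
gripper_force: 3.6
```

>>> play_rows(motion=[[[0, 0, 0], 0, 0], [[0, 0, 0], 0, 0], [[0, 0, 0], 0, 0], [[0, 0, 0], 0, 0], [[0, 0, 0], 0, 0]])

```text
time_s: 6.55
position: [659.8, -33.7, 157.5]
ee_rot: [0.03, 1.0, 0.001, 0.002]
ft_force: [-2.5, 7.7, 8.8]
width: 18.6
gripper_force: 47.6
```

>>> play_rows(motion=[[[0, 0, 0], 0, 0], [[0, 0, 0], 0, 0], [[0, 0, 0], 0, 1], [[0, 0, 0], 0, 1], [[0, 0, 0], 0, 1]])

```text
time_s: 6.97
position: [658.7, -36.3, 155.0]
ee_rot: [0.03, 1.0, -0.0, 0.001]
ft_force: [0.4, -0.3, 0.4]
width: 53.7
gripper_force: 0.0
```

>>> play_rows(motion=[[[0, 0, 0], 0, 1], [[0, 0, -30], 0, 1], [[0, 0, -70], 0, 1], [[0, 30, -76], 0, 1], [[0, 65, -76], 0, 1]])

```text
time_s: 7.38
position: [665.0, 26.5, 235.4]
ee_rot: [0.033, 0.999, -0.001, 0.004]
ft_force: [0.5, 0.4, -0.1]
width: 85.3
gripper_force: 0.0
```

>>> play_rows(motion=[[[0, 30, 0], 0, 1], [[0, 55, 0], 0, 1], [[0, 65, 0], 0, 1], [[0, 65, 0], 0, 1], [[0, 65, 0], 0, 1]])

```text
time_s: 7.8
position: [666.3, 93.3, 230.1]
ee_rot: [0.03, 1.0, -0.0, -0.0]
ft_force: [-0.9, -0.2, -0.3]
width: 85.4
gripper_force: 0.0
```

Run:
```python
from h import *
go(664.5,95,153,86.5)
c=cam('wrist');W=cloud(c);H=cv2.cvtColor(c['color'],cv2.COLOR_RGB2HSV).astype(int)
for n,m,y0 in (('blue',(H[...,0]>100)&(H[...,0]<130)&(H[...,1]>110),-34),('or',(H[...,0]<18)&(H[...,1]>150),95)):
    Z=W[m&(W[...,2]>177)&(W[...,2]<185)]
    if len(Z)==0: print(n,0);continue
    l=Z[Z[:,1]>y0];r=Z[Z[:,1]<y0];print(n,l.mean(0),r.mean(0),np.ptp(Z,axis=0))
save('w3.png',c['color'],1)
```

```text
shift [ 1.9  1.6 77.1] turn 0.001 | dist 77.2 pos [666.3  93.3 230.1] ang 86.6 t 7.8 w 85.4 gf 0.0 F [-0.9 -0.2 -0.3] q6 -1.55
blue [659.3391034  -24.52740128 180.4513794 ] [658.59562817 -40.28250027 180.39398363] [22.93198797 23.57489924  6.12344435]
or [668.14135171 112.99454859 180.86296026] [665.99005158  79.35659335 180.94983889] [23.99840486 40.545835    6.27341336]
```

View pics/w3.png

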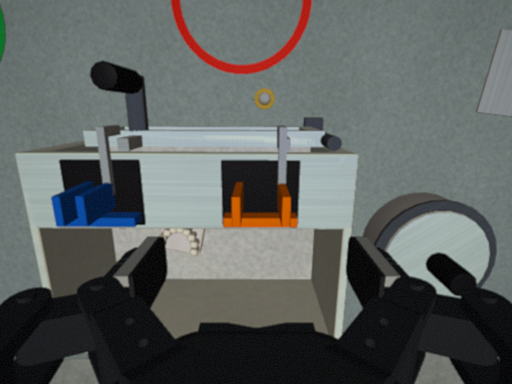

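The blue jaws at (85,203) now measure about 22 mm overall, so that catch is fully shut. The orange jaws at (262,205) are still open, centred at (667,96).

>>> play_rows(motion=[[[0, 2, 15], 0, 1], [[0, 2, 35], 0, 1], [[0, 2, 55], 0, 1], [[0, 2, 70], 0, 1], [[0, 2, 77], 0, 1]])

```text
time_s: 8.27
position: [665.1, 93.7, 150.4]
ee_rot: [0.032, 1.0, -0.0, -0.002]
ft_force: [-0.6, 0.0, -1.0]
width: 85.1
gripper_force: 0.0
```

>>> play_rows(motion=[[[0, 0, 0], 0, 0.5], [[0, 0, 0], 0, 0.4], [[0, 0, 0], 0, 0.3], [[0, 0, 0], 0, 0.2], [[0, 0, 0], 0, 0.1]], force=45)

```text
time_s: 8.68
position: [667.7, 96.2, 155.6]
ee_rot: [0.03, 1.0, 0.0, 0.002]
ft_force: [-0.7, 2.0, 5.4]
width: 25.6
gripper_force: 3.6
```

>>> play_rows(motion=[[[0, 0, 0], 0, 0], [[0, 0, 0], 0, 0], [[0, 0, 0], 0, 0], [[0, 0, 0], 0, 0], [[0, 0, 0], 0, 0]])

```text
time_s: 9.1
position: [667.7, 96.2, 156.4]
ee_rot: [0.03, 1.0, 0.0, 0.002]
ft_force: [-2.3, 1.2, 8.0]
width: 18.7
gripper_force: 47.8
```

>>> play_rows(motion=[[[0, 0, 0], 0, 0], [[0, 0, 0], 0, 0], [[0, 0, 0], 0, 1], [[0, 0, 0], 0, 1], [[0, 0, 0], 0, 1]])

```text
time_s: 9.52
position: [666.4, 95.7, 153.4]
ee_rot: [0.03, 1.0, -0.0, 0.0]
ft_force: [-0.2, -0.4, -0.3]
width: 53.9
gripper_force: 0.0
```

>>> play_rows(motion=[[[0, 0, 0], 0, 1], [[0, 0, -30], 0, 1], [[0, 0, -70], 0, 1], [[0, 0, -77], 0, 1], [[0, 0, -77], 0, 1]])

```text
time_s: 9.93
position: [668.9, 95.7, 235.4]
ee_rot: [0.03, 1.0, -0.0, 0.004]
ft_force: [-0.1, -1.4, -0.0]
width: 85.5
gripper_force: 0.0
```

Run:
```python
from h import *
c=cam('wrist');W=cloud(c);H=cv2.cvtColor(c['color'],cv2.COLOR_RGB2HSV).astype(int)
for n,m,y0 in (('blue',(H[...,0]>100)&(H[...,0]<130)&(H[...,1]>110),-34),('or',(H[...,0]<18)&(H[...,1]>150),96)):
    Z=W[m&(W[...,2]>177)&(W[...,2]<185)]
    l=Z[Z[:,1]>y0];r=Z[Z[:,1]<y0];print(n,l.mean(0),r.mean(0),np.ptp(Z,axis=0))
Z=W[(H[...,2]<60)&(W[...,2]>144)&(W[...,2]<156)&(np.hypot(W[...,0]-570,W[...,1]+8)<35)];print('knob',len(Z),Z.mean(0),(Z.max(0)+Z.min(0))/2)
go(569,-8.5,220,86.5)
```

```text
blue [659.59694187 -24.50860524 180.37822177] [658.75189575 -40.36695452 180.35022469] [23.10344327 23.40575087  6.4895535 ]
or [667.25601143 104.20913396 180.90490363] [666.53134008  88.4588646  180.88802785] [22.92010165 22.69579895  5.59156918]
knob 695 [571.81378803  -6.22850573 150.41289489] [571.82143512  -7.25746544 148.54234725]
shift [  92.1 -110.    12.2] turn 0.0 | dist 144.0 pos [667.6  95.7 232.5] ang 86.5 t 9.9833 w 85.1 gf 0.0 F [ 0.6 -0.4  0.3] q6 -1.54
```

Both catches are shut. Next is the gate knob, at about (570.5,-7.5).

>>> play_rows(motion=[[[20, -25, 0], 0, 1], [[43, -52, 0], 0, 1], [[66, -79, 0], 0, 1], [[86, -104, 0], 0, 1], [[90, -109, 0], 0, 1]])

```text
time_s: 10.4
position: [566.2, -10.1, 228.1]
ee_rot: [0.032, 1.0, -0.0, -0.002]
ft_force: [0.4, 0.5, 0.1]
width: 85.7
gripper_force: 0.0
```

>>> play_rows(motion=[[[0, 0, 0], 0, 1], [[0, 0, 25], 0, 1], [[0, 0, 50], 0, 1], [[0, 0, 50], 0, 1], [[0, 0, 50], 0, 1]])

```text
time_s: 10.82
position: [569.0, -6.5, 178.4]
ee_rot: [0.03, 1.0, 0.001, -0.002]
ft_force: [-0.6, 0.2, -0.0]
width: 85.6
gripper_force: 0.0
```

```bash
python3 -c "
from h import *
go(570.5,-7.5,110,86.5)"
```

```text
shift [-1.8 -1.  68.4] turn 0.001 | dist 68.4 pos [569.   -6.5 178.4] ang 86.6 t 10.8167 w 85.6 gf 0.0 F [-0.6  0.2 -0. ] q6 -1.73
```

>>> play_rows(motion=[[[-2, -1, 20], 0, 1], [[-2, -1, 40], 0, 1], [[-2, -1, 60], 0, 1], [[-2, -1, 68], 0, 1], [[-2, -1, 68], 0, 0.6]])

```text
time_s: 11.23
position: [571.3, -8.1, 111.2]
ee_rot: [0.03, 1.0, 0.0, -0.001]
ft_force: [0.5, 0.4, -0.2]
width: 75.5
gripper_force: 0.0
```

>>> play_rows(motion=[[[0, 0, 0], 0, 0], [[0, 0, 0], 0, 0], [[0, 0, 0], 0, 0], [[0, 0, 0], 0, 0], [[0, 0, 0], 0, 0]], force=60)

```text
time_s: 11.65
position: [573.1, -8.2, 113.8]
ee_rot: [0.031, 1.0, 0.0, 0.001]
ft_force: [0.3, 3.3, 0.8]
width: 18.5
gripper_force: 58.5
```

```bash
cat >> h.py <<'E'
HG=np.array([633.3,156.7])
def arc(g0,g1,r0=None):
    "tool-frame rows taking the knob from gate angle g0 to g1 (rad) about the hinge, 5 rows"
    s=env.read_state(); M=R.from_quat(s['ee_rot']).as_matrix()
    p=s['position'][:2]-HG; r=np.hypot(*p); print('r',r.round(1),'gate',round(gate(),3))
    for g in np.linspace(g0,g1,6)[1:]:
        a=-(g-g0); c,n=np.cos(a),np.sin(a)
        d=np.array([[c,-n],[n,c]])@p-p
        print((M.T@np.array([*d,0])).round(1),round(g-g0,3))
def gate():
    p=env.read_state()['position'][:2]-HG
    return (np.arctan2(-169.7+3.3,-54.9-10.3)-np.arctan2(p[1],p[0]))%(2*np.pi)
E
python3 -c "
from h import *
go(0,0,0)
arc(0,.3)"
```

```text
shift [572.8 -26.9 112.1] turn 0 | dist 584.3 pos [573.1  -8.2 113.8] ang 86.5 t 11.65 w 18.5 gf 58.45017850399017 F [0.3 3.3 0.8] q6 -1.73
r 175.5 gate 6.26
[10.   3.3 -0. ] 0.06
[19.8  7.2 -0.1] 0.12
[29.3 11.7 -0.1] 0.18
[38.6 16.7 -0.1] 0.24
[47.5 22.3 -0.1] 0.3
```

```bash
sed -i 's/HG=.*/HG=np.array([636.,158.7])/' h.py; python3 -c "
from h import *
arc(0,.35)"
```

```text
r 178.4 gate 6.27
[11.8  4.1 -0. ] 0.07
[23.3  9.  -0.1] 0.14
[34.4 14.7 -0.1] 0.21
[45.  21.2 -0.1] 0.28
[55.2 28.4 -0.1] 0.35
```

>>> play_rows(motion=[[[12, 4, 0], 0.07, 0], [[23, 9, 0], 0.14, 0], [[34, 15, 0], 0.21, 0], [[45, 21, 0], 0.28, 0], [[55, 28, 0], 0.35, 0]])

```text
time_s: 12.07
position: [520.1, 23.4, 113.8]
ee_rot: [0.206, 0.979, 0.001, 0.002]
ft_force: [5.7, 6.9, 0.0]
width: 18.3
gripper_force: 60.2
```

```bash
python3 -c "
from h import *
go(0,0,0);arc(0,.35)"
```

```text
shift [ 467.  -231.2  111.3] turn 0 | dist 532.9 pos [520.1  23.4 113.8] ang 66.2 t 12.0667 w 18.3 gf 60.2128529548645 F [5.7 6.9 0. ] q6 -1.34
r 178.2 gate 0.335
[11.8  4.  -0. ] 0.07
[23.3  8.9 -0.1] 0.14
[34.4 14.5 -0.1] 0.21
[45.1 20.9 -0.1] 0.28
[55.3 28.  -0.1] 0.35
```

>>> play_rows(motion=[[[12, 4, 0], 0.07, 0], [[23, 9, 0], 0.14, 0], [[34, 15, 0], 0.21, 0], [[45, 21, 0], 0.28, 0], [[55, 28, 0], 0.35, 0]])

```text
time_s: 12.48
position: [481.5, 70.6, 113.9]
ee_rot: [0.373, 0.928, 0.001, 0.003]
ft_force: [7.1, 3.8, -1.0]
width: 18.5
gripper_force: 60.1
```

```bash
python3 -c "
from h import *
go(0,0,0);arc(0,.35)"
```

```text
shift [ 299.3 -384.6  111. ] turn 0 | dist 499.8 pos [481.5  70.6 113.9] ang 46.2 t 12.4833 w 18.5 gf 60.0604122877121 F [ 7.1  3.8 -1. ] q6 -0.91
r 177.8 gate 0.679
[11.8  4.  -0. ] 0.07
[23.3  8.7 -0.1] 0.14
[34.4 14.3 -0.1] 0.21
[45.2 20.6 -0.1] 0.28
[55.4 27.7 -0.1] 0.35
```

>>> play_rows(motion=[[[12, 4, 0], 0.07, 0], [[23, 9, 0], 0.14, 0], [[34, 14, 0], 0.21, 0], [[45, 21, 0], 0.28, 0], [[55, 28, 0], 0.35, 0]])

```text
time_s: 12.9
position: [460.8, 129.0, 113.8]
ee_rot: [0.529, 0.849, 0.001, 0.002]
ft_force: [6.8, 1.4, -1.8]
width: 18.7
gripper_force: 60.1
```

>>> play_rows(motion=[[[12, 4, 0], 0.07, 0], [[23, 9, 0], 0.14, 0], [[34, 14, 0], 0.21, 0], [[45, 21, 0], 0.28, 0], [[55, 28, 0], 0.35, 0]])

```text
time_s: 13.32
position: [461.3, 190.7, 113.8]
ee_rot: [0.668, 0.744, 0.001, 0.002]
ft_force: [4.3, -2.2, 1.1]
width: 18.5
gripper_force: 60.3
```

```bash
python3 -c "
from h import *
go(0,0,0);g=gate();arc(g,1.55)"
```

```text
shift [-140.1 -479.6  111.9] turn 0 | dist 512.0 pos [461.3 190.7 113.8] ang 6.1 t 13.3167 w 18.5 gf 60.34880518913269 F [ 4.3 -2.2  1.1] q6 0.05
r 177.6 gate 1.378
[5.8 1.8 0. ] 0.034
[11.6  3.9  0. ] 0.069
[17.2  6.1  0. ] 0.103
[22.8  8.5  0. ] 0.137
[28.3 11.1  0. ] 0.172
```

>>> play_rows(motion=[[[8, 2, 0], 0.05, 0], [[16, 5, 0], 0.1, 0], [[24, 9, 0], 0.15, 0], [[29, 11, 0], 0.18, 0], [[29, 11, 0], 0.18, 0]])

```text
time_s: 13.73
position: [469.7, 220.7, 113.7]
ee_rot: [0.732, 0.682, 0.002, 0.002]
ft_force: [4.0, -2.2, 2.7]
width: 18.6
gripper_force: 60.5
```

>>> play_rows(motion=[[[0, 0, 0], 0, 0], [[0, 0, 0], 0, 0], [[0, 0, 0], 0, 0], [[0, 0, 0], 0, 0], [[0, 0, 0], 0, 0]])

```text
time_s: 14.15
position: [469.3, 219.9, 113.7]
ee_rot: [0.731, 0.682, 0.002, 0.002]
ft_force: [4.9, -1.5, 2.0]
width: 18.5
gripper_force: 60.4
```

Run:
```python
from h import *
go(0,0,0);print(gate())
c=cam('top');save('end.png',c['color'],1.5)
b=cam('scene');save('end2.png',b['color'][100:300,90:390],2.5)
```

```text
shift [-251.9 -453.5  111.7] turn 0 | dist 530.6 pos [469.3 219.9 113.7] ang -4.0 t 14.15 w 18.5 gf 60.433754324913025 F [ 4.9 -1.5  2. ] q6 0.28
1.54938361742974
```

View pics/end.png

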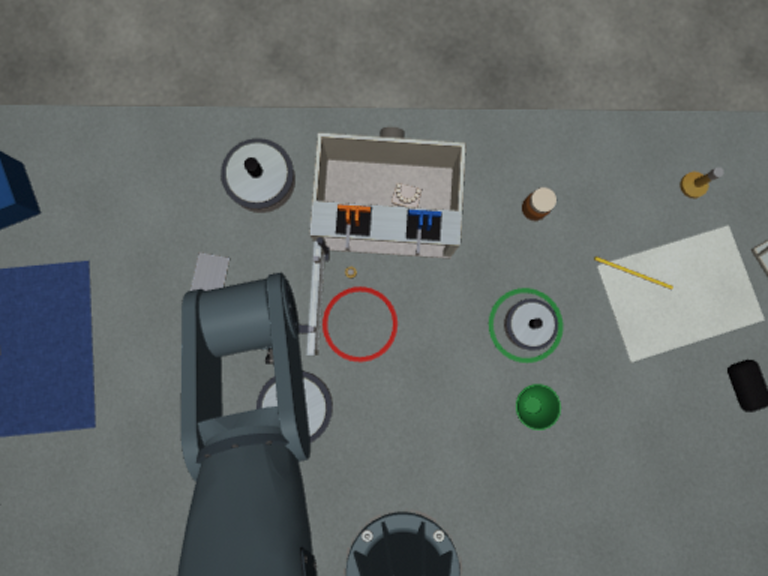

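View pics/end2.png

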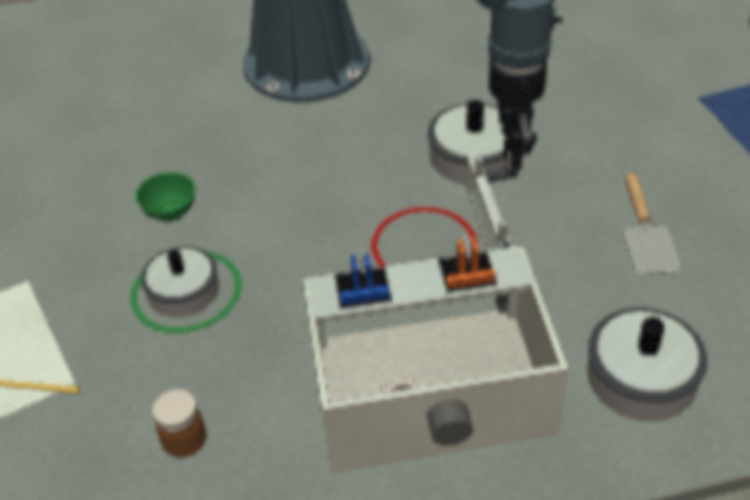

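In the last pictures the gate stands square to the box at (313,300), held by its knob. The pot is inside the green ring at (527,323), both catches are shut and the bystanders haven't moved. I'm handing the job in.

```bash
python3 -c "
from cell import env
print(env.sign_off())"
```

```text
the job is handed in; nothing more can be done
None
```

I handed the job in at about 14 s: the pot is wholly inside the green ring, the blue and then the orange catch are squeezed shut, and the gate is held open by its knob at about 1.55 rad.

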